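# Lock the quarter-turn fastener in a gearbox access panel

## Task

Take the winged quarter-turn fastener out of the rack and fit it in the slot of the gearbox's access panel: put its crossbar down through the slot, press it down against the spring to the bottom, turn it a quarter turn clockwise (seen from above) and let it spring up into its locked detent, then let go of it. Be gentle with the catch, never pushing, pulling or twisting with more than about 2 kg of force, and leave the round-headed plug and everything else on the bench where they are.

Things in the scene. Friction and masses are not known exactly. Their poses are not given: they have to be found in the camera images.
- stud: Loose steel winged fastener standing upright, 74 mm tall. Origin: centre of its underside, z up. From below: tapered foot 27 (y) x 4.5 mm (x), 3 mm high; crossbar 32 mm long (y) x 8 mm wide (x) at 3 to 8 mm height; round shaft 9 mm thick to 44 mm; flat wing at 44 to 74 mm. About 90 g. A half turn makes no difference.
- wing (a point): Centre of the fastener's wing, 59 mm above the fastener's origin. The wing is 36 mm long (stud's y, parallel to the crossbar), 10 mm thick (stud's x) and 30 mm high: grip it across its thickness.
- rack: Fixed black plastic block 56 (x) x 130 (y) x 35 mm high, origin under its centre. Two pockets 22 mm deep, 10.5 (x) x 35 mm (y), at y = +32 and -32 mm: the fastener stands in one, the plug in the other, either way round. The fastener's origin is 13 mm above the rack's, its wing along the rack's y. It lifts straight up.
- housing: Fixed aluminium gearbox casing, base 136 (x) x 120 (y) mm, top 116 x 104 mm, origin under its centre. Its top is a flat 4 mm steel panel, upper face 100 mm above the origin, with one slot through its centre, 12 mm wide (x), 36 mm long (y). Under the panel is a spring catch that floats in height.
- slot (a point): Centre of the panel's slot at the panel's upper face, 100 mm above the housing's origin; axes as the housing's (slot long along y). The crossbar enters along y and locks along x, a quarter turn clockwise from above; it cannot turn the other way, and firm stops stand 0.1 to 0.15 rad outside either end.
- bottom (a point): Where the fastener's origin is when pressed to the hard bottom, for a catch of middle height: 66 mm above the housing's origin. The real catch height differs by up to 5 mm up or down (same for all its points), is not measured and must be felt. Crossbar free to turn only from the bottom to 2 mm above it; let go there unlocked, it stays 2 mm above bottom.
- detent (a point): Where the fastener's origin is when locked, for a catch of middle height (see bottom): 80 mm above the housing's origin, 14 mm above bottom. The spring lifts it 12 mm into a 12 mm wide groove along the housing's x. Going in, the foot meets the spring plunger 16 mm above bottom: it pushes up 4 N there, 0.3 N more per mm, 9 N at the bottom, then rigid.
- plug: Loose steel plug with a round head 26 mm in diameter and 16 mm high, 54 mm tall, standing in the rack's other pocket. Not to be used; leave it there.
- wrench: Loose steel wrench, 190 mm, lying on the bench between rack and gearbox. Leave alone.
- socket: Loose steel wrench socket, 26 mm in diameter, 36 mm high, in front of the wrench. Leave alone.
- bearing: Loose steel ring 52 mm in diameter, 16 mm high, behind the wrench. Leave alone.
- screwdriver: Loose screwdriver, 200 mm, lying left of the gearbox. Leave alone.
- can: Loose closed can 54 mm in diameter, 120 mm high, at the back of the bench. Leave alone.

How it is judged:
By the outcome, as a careful person would: the job done as asked, in the order asked, and still so for the second after the job is handed in, with the robot touching nothing.
It also fails if it takes over 72 s, if anything falls off the work surface, if the arm or the gripper's body presses on something with over 40 N, if the wrist force passes 120 N, or if a joint passes its speed limit or range.

## Robot

A 6-joint arm with a two-finger parallel gripper is mounted at the origin on the work surface. World frame = base frame: x ahead of the robot, y to its left, z up, the work surface at z = 0. Lengths are in m, angles in degrees, forces in N, time in s.
With the tool pointing down it reaches from about 0.375 to 0.9 m from the base axis. Payload 3.1 kg.
Tool frame: the origin (TCP) lies on the centre line of the jaws, within the pads' length; the fingertips stand 25 mm ahead of it and the grasp point (between the pads) lies 6 mm ahead of it; y points along the fingers, x is the direction in which the jaws open and shut, and the axes are right-handed (so a half turn about y gives the same grasp; the last joint's range is limited). The gripper opens to 87 mm and grips with 3 to 60 N. Pads are 19 mm wide; open, the fingers measure 117 mm over their backs; the gripper's body (75 mm by 190 mm) begins 51 mm behind the grasp point.
Start: joints at [-76.805, 30.224, 82.088, -0, 67.689, -10.227], TCP at [0.248, -0.573, 0.248] pointing down, gripper open.
Joint ranges: [-176.69, 176.69], [-43.24, 126.21], [12.49, 139.97], [-82, 262], [0, 151.66], [-163.58, 163.58]. Speed limits (degrees/s): [159.86, 159.86, 180, 180, 180, 180].

## Interface

Orientations are given as a 3x3 rotation matrix whose columns are the frame's x, y, z axes.
In Python, from rig import * gives the robot as it stands.
- The arm moves only by the tool play_rows, never from a script. Its argument "commands" is a list of rows, each a list of 2 entries, a list of its own where there are three numbers: the shift along the world's x, y, z in m, then the turn, a rotation vector about the world's x, y, z in rad. A call has 1 to 10 rows; each row is the pose to reach, as a shift and turn from the pose commanded when the call began; what a row does not reach only later rows make up. A row lasts 1/8 s, in which the tool goes at most 62.5 mm and 10.7 degrees, less where a joint would pass 70% of its speed; a pose out of reach is approached as far as the arm can. A call with a gripper value outside its range is refused whole. "gripper" is the finger opening in m, from 0 to 0.087, set as the call begins (left out, the last holds). The fingers move at their own pace and stop on an object; the grip force is fixed at half the most. Time passes only in rows, so rows that repeat a pose let the fingers close. It gives the time, the measured TCP pose, the force and the opening at its end, in the units of the state.
- read_state(): the state, without advancing time (a new reading comes with each control period).
- capture(name): name is "scene" or "top"; returns a dict with "frame" (400x640x3 uint8, red, green, blue), "depth" (400x640 float32, m along the optical axis (not along the pixel's ray), 0 where there is no reading), "mtx" (3x3 intrinsics, pixels), "cam_to_world" (4x4, takes a point from camera to world coordinates). Camera axes: x right, y down, z forward; pixel columns grow to the right and rows downward; lengths in m; the calibration is good to about 2 mm. A picture is of the moment at which its call begins.
- hand_in(): hands the job in, once; it reports no verdict.
The state is a dict: "time_s": time; "joint_positions": joint angles; "qvel": joint speeds; "tau": joint torques, N m; "position": TCP position; "tcp_rot": TCP orientation; "force": force on the tool from outside, world axes, zero at the start; "moment": the same for the moment, N m; "opening": opening from 0.0 (shut) to 1.0 (fully open).
Only numpy, scipy, OpenCV 4.12 (cv2) and the standard library are available. Lean on these libraries where they do the work, as an engineer would, in place of code of your own. Each camera call takes 0.05 s, during which the arm holds its last target. There are 200 camera calls.

## Working session

There is one attempt and no reset: what is moved stays moved. The work goes in short steps, Python scripts to look and compute and a tool call to move; the robot and the scene stay as the last step left them, time stands still between calls to the robot, and variables do not carry over. Pictures are saved under pics/ and viewed, about 8 in all and at most 12, crops included, and the job is handed in when it is done.

Besides the shell and the picture viewer there is one more tool, called as a command line: name --argument value ..., lists and objects as JSON in quotes. play_rows: Moves the arm, as the interface text tells. Its arguments: {"type":"object","properties":{"commands":{"type":"array"},"gripper":{"type":"number"}},"required":["commands"]}

```bash
mkdir -p pics
cat > h.py <<'E'
from rig import *
import numpy as np, cv2
def save(n,f,crop=None,s=1):
    im=f["frame"][:,:,::-1]
    if crop: im=im[crop[1]:crop[3],crop[0]:crop[2]]
    cv2.imwrite("pics/"+n,cv2.resize(im,None,fx=s,fy=s,interpolation=cv2.INTER_CUBIC))
def cloud(c):
    d=c["depth"];K=c["mtx"];v,u=np.mgrid[:d.shape[0],:d.shape[1]]
    p=np.stack([(u-K[0,2])/K[0,0]*d,(v-K[1,2])/K[1,1]*d,d],-1)
    T=np.array(c["cam_to_world"]);w=p@T[:3,:3].T+T[:3,3];w[d==0]=np.nan;return w
def ray(c,u,v,z):
    K=c["mtx"];T=np.array(c["cam_to_world"]);r=T[:3,:3]@np.linalg.inv(K)@[u,v,1]
    return T[:3,3]+r*(z-T[2,3])/r[2]
E
python3 - <<'E'
from h import *
a=capture("top");b=capture("scene")
np.save("top.npy",a,allow_pickle=True);np.save("scene.npy",b,allow_pickle=True)
im=np.vstack([a["frame"],b["frame"]]);
cv2.imwrite("pics/a.png",cv2.resize(im[:,:,::-1],(480,600),interpolation=cv2.INTER_AREA)) if 0 else save("a.png",a,s=1.25)
save("b.png",b,s=1.25)
for c in(a,b):print(np.array(c["cam_to_world"]).round(3),c["mtx"])
print(read_state())
E
```

```text
[[ 0.063 -0.977  0.202  0.379]
 [-0.998 -0.063  0.008  0.068]
 [ 0.005 -0.202 -0.979  1.156]
 [ 0.     0.     0.     1.   ]] [[490.32409577   0.         314.01634706]
 [  0.         490.32409577 205.61378173]
 [  0.           0.           1.        ]]
[[ 0.74   0.384 -0.552  1.119]
 [ 0.673 -0.409  0.617 -0.506]
 [ 0.012 -0.828 -0.561  0.641]
 [ 0.     0.     0.     1.   ]] [[491.76956133   0.         313.82490862]
 [  0.         491.76956133 193.32697112]
 [  0.           0.           1.        ]]
{'time_s': 0.1, 'joint_positions': array([-7.68045191e+01,  3.02754669e+01,  8.21503536e+01, -9.42123321e-04,
        6.76884662e+01, -1.02272829e+01]), 'qvel': array([ 0.03272871, -0.19929323, -0.18744643, -0.06478698,  0.03253291,
       -0.00239619]), 'tau': array([-1.53093156e-04, -4.40985274e+01, -1.77150500e+01,  6.34284527e-02,
        5.33715764e-02, -4.97886754e-05]), 'position': array([ 0.24832471, -0.57287468,  0.24664257]), 'tcp_rot': array([[ 3.97517766e-01, -4.70143658e-04,  9.17594357e-01],
       [-9.17592372e-01,  1.93853942e-03,  3.97517899e-01],
       [-1.96568335e-03, -9.99998011e-01,  3.39203625e-04]]), 'force': array([ 0.42054136, -0.81425866,  0.04638062]), 'moment': array([ 0.02535111, -0.00198549,  0.07044216]), 'opening': 0.9987897171974638}
```

View pics/a.png

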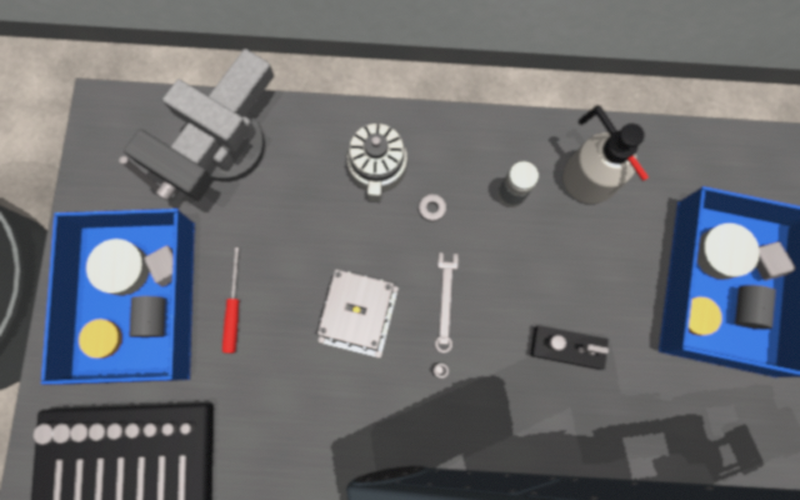

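View pics/b.png

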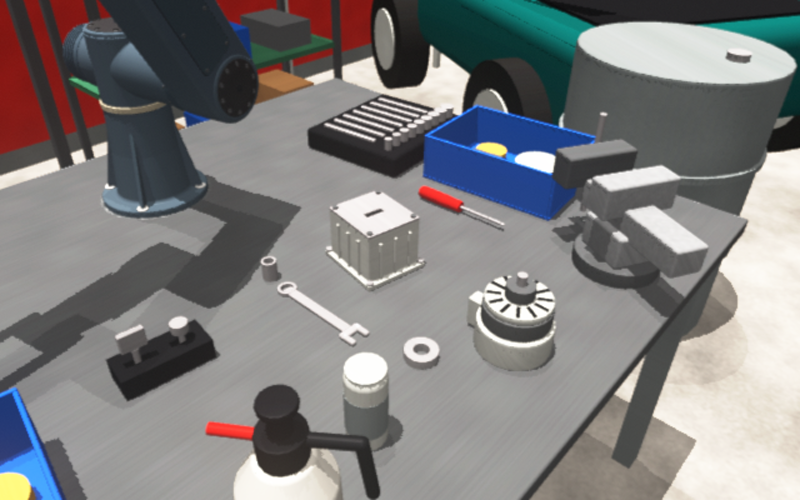

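The top view shows the gearbox panel at about (286,249) in raw pixels and the rack at about (456,278). The winged stud is in the rack's right pocket at (478,280), and the plug is on the left at (446,274). The scene view confirms this: wing at (105,272), plug at (142,262).

```bash
cat > m.py <<'E'
from h import *
def rect(P):
    (c,s,an)=cv2.minAreaRect((P[:,:2]*1000).astype(np.float32)); return np.round(c,1),np.round(s,1),round(an,1)
if __name__=="__main__":
  for n in("top","scene"):
    c=np.load(n+".npy",allow_pickle=True).item();w=cloud(c);g=cv2.cvtColor(c["frame"],cv2.COLOR_RGB2GRAY)
    u0=(slice(200,300),slice(240,330)) if n=="top" else (slice(140,230),slice(255,345))
    W=w[u0];G=g[u0];m=(abs(W[...,2]-.1)<.006)
    print(n,"panel",rect(W[m]),np.median(W[m][:,2]))
    # grey-level panel: slot as dark inside panel hull
    h=cv2.convexHull(np.argwhere(m)[:,::-1].astype(np.int32));mk=np.zeros(G.shape,np.uint8);cv2.fillConvexPoly(mk,h,1);mk=cv2.erode(mk,np.ones((9,9)))
    d=((G<120)&(mk>0)).astype(np.uint8);k,l,st,ce=cv2.connectedComponentsWithStats(d);i=1+np.argmax(st[1:,4])
    P=np.array([ray(c,u0[1].start+x,u0[0].start+y,.1) for y,x in np.argwhere(l==i)]);print("slot",st[i],rect(P),P.mean(0)*1000)
    u0=(slice(250,310),slice(415,495)) if n=="top" else (slice(245,320),slice(80,180))
    W=w[u0];
    for nm,lo,hi in(("racktop",.028,.042),("high",.055,.1)):
      m=((W[...,2]>lo)&(W[...,2]<hi)).astype(np.uint8);k,l,st,ce=cv2.connectedComponentsWithStats(m)
      for i in range(1,k):
        if st[i,4]>12:
          Q=W[l==i];print(nm,st[i],rect(Q),np.nanmean(Q,0)*1000,np.percentile(Q[:,2],[5,95])*1000)
    im=c["frame"][u0];
E
python3 m.py
python3 - <<'E'
from h import *
t=np.load("top.npy",allow_pickle=True).item()["frame"];s=np.load("scene.npy",allow_pickle=True).item()["frame"]
f=lambda i,x,y:cv2.resize(i[y:y+75,x:x+100,::-1],(400,300),interpolation=cv2.INTER_NEAREST)
cv2.imwrite("pics/c.png",np.vstack([np.hstack([f(t,405,240),f(t,236,212)]),np.hstack([f(s,80,247),f(s,250,140)])]))
E
```

```text
top panel (array([502.8, 133.7]), array([104.3, 116.5]), 79.6) 0.10023734186478095
slot [39 44  4  3  9] (array([505.4, 143.1]), array([4.3, 6.5]), 3.7) [506.08959408 143.29295652 100.        ]
racktop [  12   10   61   36 1175] (array([ 465.7, -257.8]), array([131.7,  56.4]), 82.4) [ 464.92939902 -255.7247955    35.06127087] [31.53184861 38.50262384]
high [ 25  18  13  12 118] (array([ 469.9, -225.6]), array([24.1, 23.7]), 50.3) [ 469.63504601 -224.50210184   66.11742569] [60.04127576 70.8039709 ]
high [ 52  26  20   7 112] (array([ 460.7, -288.3]), array([36.2, 10.7]), 83.0) [ 460.70506028 -286.33840399   81.28933033] [60.67113206 89.69262575]
scene panel (array([501.7, 134. ]), array([107.2, 121.5]), 79.7) 0.09902921916256391
slot [38 28 13  5 25] (array([503.5, 132.6]), array([29.8,  6.4]), 80.9) [503.60461651 132.07854985 100.        ]
racktop [   5   11   86   54 1688] (array([ 465.9, -257.7]), array([130.9,  60.8]), 82.5) [ 470.74473598 -262.8406516    33.93048786] [29.70123895 36.22432917]
high [ 55   8  16  15 181] (array([ 471.2, -226.5]), array([27.6, 24.1]), 7.7) [ 473.06591221 -227.66232968   64.12986317] [56.93905998 67.76227703]
high [ 12  15  26  24 409] (array([ 462.4, -289.4]), array([36.5, 12.7]), 83.6) [ 464.75019379 -290.66043295   74.51294386] [58.45249027 86.99733488]
```

View pics/c.png

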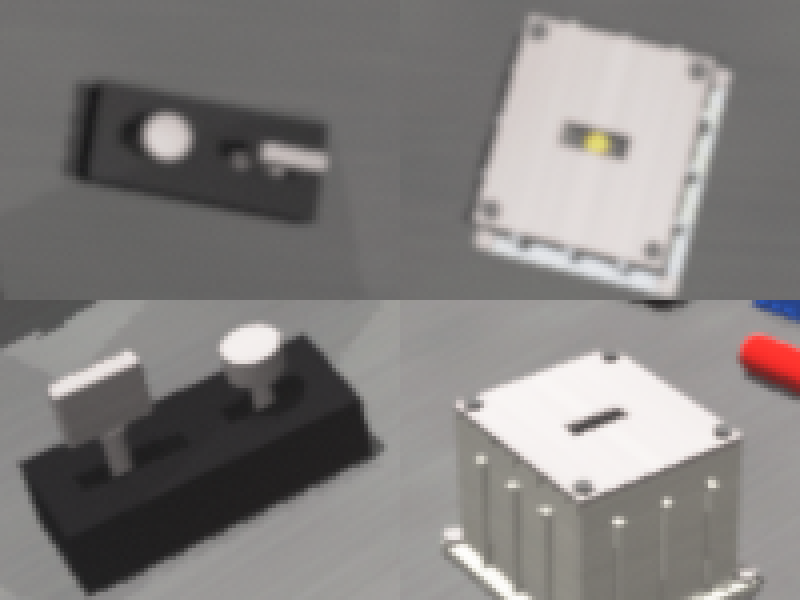

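The crops show the stud's wing on the rack's right side, at about (461.5, -289) mm with yaw about -7.5°. The panel is centred near (502.5, 133.7) mm with yaw about -10.4°, and its slot is clear in both views. I'll move above the stud.

play_rows --commands '[[[0.03, 0.04, 0], [0, 0, 0.15]], [[0.06, 0.08, 0], [0, 0, 0.3]], [[0.09, 0.12, 0], [0, 0, 0.45]], [[0.12, 0.16, -0.01], [0, 0, 0.6]], [[0.15, 0.2, -0.02], [0, 0, 0.75]], [[0.18, 0.24, -0.04], [0, 0, 0.9]], [[0.2, 0.27, -0.06], [0, 0, 1.0]], [[0.2133, 0.284, -0.08], [0, 0, 1.031]], [[0.2133, 0.284, -0.08], [0, 0, 1.031]], [[0.2133, 0.284, -0.08], [0, 0, 1.031]]]' --gripper 0.06

```text
time_s: 1.35
position: [0.4617, -0.2902, 0.1679]
tcp_rot: [[0.991, 0.0, 0.131], [-0.131, -0.001, 0.991], [0.0, -1.0, -0.001]]
force: [-0.7, -0.3, 0.0]
opening: 0.688
```

Run:
```python
from h import *
s=read_state();print(s["position"],s["tcp_rot"].round(4).tolist(),s["force"],s["opening"]*87)
a=capture("top");b=capture("scene")
im=np.hstack([cv2.resize(a["frame"][220:320,400:500],(400,400),interpolation=cv2.INTER_CUBIC),cv2.resize(b["frame"][200:330,50:180],(400,400),interpolation=cv2.INTER_CUBIC)]);cv2.imwrite("pics/d.png",im[:,:,::-1])
# slot contour from top/scene
for n,u0 in(("top",(slice(236,260),slice(270,300))),("scene",(slice(155,180),slice(280,320)))):
    c=np.load(n+".npy",allow_pickle=True).item();f=c["frame"][u0].astype(int)
    r=cv2.resize(f[...,2].astype(np.uint8),None,fx=8,fy=8,interpolation=cv2.INTER_CUBIC)
    m=(r<150).astype(np.uint8);k,l,st,ce=cv2.connectedComponentsWithStats(m);i=1+np.argmax(st[1:,4]);q=np.argwhere(l==i)
    P=np.array([ray(c,u0[1].start+(x-3.5)/8,u0[0].start+(y-3.5)/8,.1) for y,x in q])
    (ce,s,an)=cv2.minAreaRect((P[:,:2]*1000).astype(np.float32));print(n,ce,s,an,P.mean(0))
```

```text
[ 0.46169636 -0.29022168  0.16791545] [[0.9914, 0.0002, 0.1312], [-0.1312, -0.0007, 0.9914], [0.0003, -1.0, -0.0007]] [-0.66201317 -0.27956205  0.04464165] 59.886614118660525
top (502.5179748535156, 134.3074951171875) (35.12200927734375, 12.10204792022705) 79.23267364501953 [0.50246596 0.13413626 0.1       ]
scene (503.4982604980469, 132.33734130859375) (33.720157623291016, 10.244865417480469) 79.7853012084961 [0.50359415 0.13202945 0.1       ]
```

View pics/d.png

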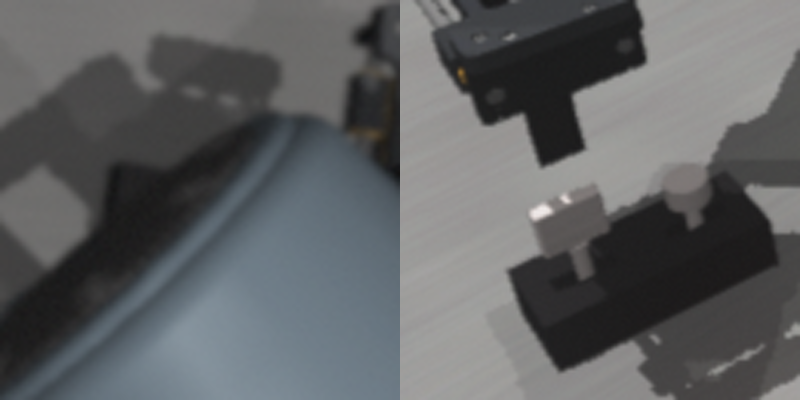

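The gripper hangs centred over the wing in the scene view (right half); the arm blocks the top view. I'll descend and grip.

play_rows --commands '[[[0, 0.0005, -0.02], [0, 0, 0]], [[0, 0.0005, -0.04], [0, 0, 0]], [[0, 0.0005, -0.055], [0, 0, 0]], [[0, 0.0005, -0.07], [0, 0, 0]], [[0, 0.0005, -0.08], [0, 0, 0]], [[0, 0.0005, -0.084], [0, 0, 0]], [[0, 0.0005, -0.084], [0, 0, 0]], [[0, 0.0005, -0.084], [0, 0, 0]]]'

```text
time_s: 2.45
position: [0.462, -0.2892, 0.0839]
tcp_rot: [[0.991, 0.001, 0.131], [-0.13, -0.001, 0.991], [0.001, -1.0, -0.001]]
force: [-0.6, -0.5, 0.2]
opening: 0.689
```

play_rows --commands '[[[0, 0, 0], [0, 0, 0]], [[0, 0, 0], [0, 0, 0]], [[0, 0, 0], [0, 0, 0]], [[0, 0, 0], [0, 0, 0]], [[0, 0, 0], [0, 0, 0]], [[0, 0, 0], [0, 0, 0]], [[0, 0, 0], [0, 0, 0]], [[0, 0, 0], [0, 0, 0]]]' --gripper 0.0

```text
time_s: 3.45
position: [0.4616, -0.2889, 0.0835]
tcp_rot: [[0.991, -0.0, 0.131], [-0.131, 0.0, 0.991], [-0.0, -1.0, 0.0]]
force: [-0.4, -0.2, 0.0]
opening: 0.112
```

play_rows --commands '[[[0, 0, 0.01], [0, 0, 0]], [[0, 0, 0.025], [0, 0, 0]], [[0, 0, 0.045], [0, 0, 0]], [[0, 0, 0.07], [0, 0, 0]], [[0, 0, 0.1], [0, 0, 0]], [[0, 0, 0.12], [0, 0, 0]], [[0, 0, 0.13], [0, 0, 0]], [[0, 0, 0.13], [0, 0, 0]]]'

```text
time_s: 4.45
position: [0.462, -0.2891, 0.2145]
tcp_rot: [[0.991, 0.001, 0.131], [-0.131, -0.001, 0.991], [0.002, -1.0, -0.001]]
force: [0.2, -0.3, -1.3]
opening: 0.111
```

play_rows --commands '[[[0.003, 0.03, 0], [0, 0, 0]], [[0.007, 0.075, 0], [0, 0, -0.01]], [[0.013, 0.125, 0], [0, 0, -0.02]], [[0.019, 0.18, 0], [0, 0, -0.03]], [[0.025, 0.235, 0], [0, 0, -0.03]], [[0.03, 0.29, 0], [0, 0, -0.04]], [[0.035, 0.34, 0], [0, 0, -0.05]], [[0.039, 0.385, 0], [0, 0, -0.05]], [[0.041, 0.41, 0], [0, 0, -0.05]], [[0.0412, 0.4224, 0], [0, 0, -0.05]]]'

```text
time_s: 5.7
position: [0.5022, 0.1347, 0.2126]
tcp_rot: [[0.984, -0.002, 0.178], [-0.178, -0.0, 0.984], [-0.002, -1.0, -0.001]]
force: [0.1, -0.3, -1.4]
opening: 0.112
```

play_rows --commands '[[[0, 0, -0.01], [0, 0, 0]], [[0, 0, -0.02], [0, 0, 0]], [[0, 0, -0.02], [0, 0, 0]], [[0, 0, -0.02], [0, 0, 0]]]'

```text
time_s: 6.2
position: [0.503, 0.1327, 0.1934]
tcp_rot: [[0.983, -0.0, 0.181], [-0.181, -0.0, 0.983], [-0.0, -1.0, -0.0]]
force: [0.7, -0.3, -1.4]
opening: 0.109
```

Run:
```python
from h import *
s=read_state();print(s["position"],s["tcp_rot"].round(4).tolist(),s["force"],s["moment"],s["opening"]*87)
a=capture("top");b=capture("scene");np.save("t2.npy",a,allow_pickle=True);np.save("s2.npy",b,allow_pickle=True)
im=np.hstack([cv2.resize(a["frame"][190:290,236:336],(300,300),interpolation=cv2.INTER_CUBIC),cv2.resize(b["frame"][80:200,240:360],(480,480),interpolation=cv2.INTER_CUBIC)[:300]]) if 0 else cv2.resize(b["frame"][90:200,240:370],(780,660-66),interpolation=cv2.INTER_CUBIC);cv2.imwrite("pics/e.png",im[:,:,::-1])
```

```text
[0.50304723 0.13267202 0.19335289] [[0.9834, -0.0004, 0.1813], [-0.1813, -0.0001, 0.9834], [-0.0004, -1.0, -0.0002]] [ 0.74675701 -0.29948798 -1.40703972] [-0.00051889 -0.07832657 -0.00194654] 9.50110975742011
```

View pics/e.png

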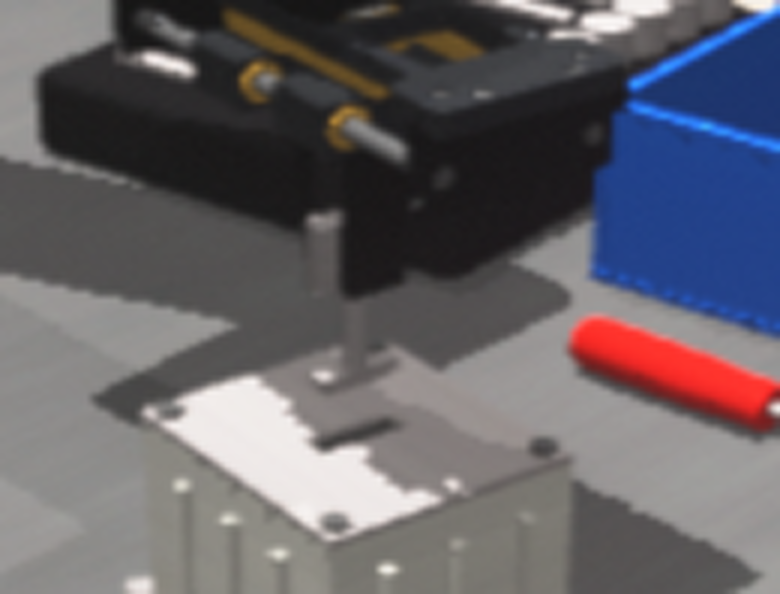

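The scene view shows the crossbar at crop (322-398, 355-385), just above the slot at (318-398, 422-448), with the wing upright in the jaws. I'll check the offset by projection.

Run:
```python
from h import *
b=np.load("s2.npy",allow_pickle=True).item();T=np.linalg.inv(np.array(b["cam_to_world"]));K=b["mtx"]
def pr(P):
    q=T[:3,:3]@np.array(P)+T[:3,3];q=K@q/q[2];return (q[0]-240+.5)*6-.5,(q[1]-90+.5)*5.4-.5
th=np.radians(-10.44);X=np.array([np.cos(th),np.sin(th),0]);Y=np.array([-np.sin(th),np.cos(th),0]);Z=np.array([0,0,1])
o=np.array([.50305,.13267,.1224])
im=cv2.imread("pics/e.png")
def box(o,lx,ly,z,col):
    for p in(pr(o+sx*lx*X+sy*ly*Y+z*Z) for sx,sy in((-1,-1),(1,-1),(1,1),(-1,1))):cv2.circle(im,(round(p[0]),round(p[1])),2,col,-1)
for z in(.003,.008):box(o,.004,.016,z,(0,0,255))
for z in(.074,.044):box(o,.005,.018,z,(255,0,0))
box(np.array([.5028,.1335,.1]),.006,.018,0,(0,255,0))
box(np.array([.5025,.1337,.1]),.058,.052,0,(0,255,255))
cv2.imwrite("pics/f.png",cv2.resize(im[180:480,120:580],(780,508)))
```

```text
(no output)
```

View pics/f.png

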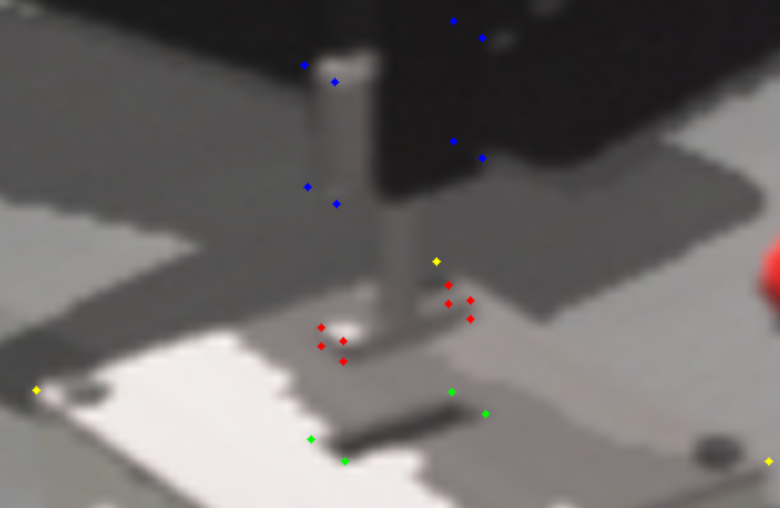

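The projected positions, stud relative to slot, agree to within about 1 mm, and the shared offset is camera bias. I'll nudge 0.8 mm in y and descend in stages, watching the force.

play_rows --commands '[[[0, 0.0008, -0.006], [0, 0, 0]], [[0, 0.0008, -0.012], [0, 0, 0]], [[0, 0.0008, -0.018], [0, 0, 0]], [[0, 0.0008, -0.021], [0, 0, 0]], [[0, 0.0008, -0.023], [0, 0, 0]], [[0, 0.0008, -0.024], [0, 0, 0]], [[0, 0.0008, -0.024], [0, 0, 0]]]'

```text
time_s: 7.18
position: [0.503, 0.1342, 0.1696]
tcp_rot: [[0.984, 0.0, 0.18], [-0.18, 0.0, 0.984], [0.0, -1.0, 0.0]]
force: [-0.5, 1.0, -1.4]
opening: 0.108
```

play_rows --commands '[[[0, 0, -0.001], [0, 0, 0]], [[0, 0, -0.002], [0, 0, 0]], [[0, 0, -0.003], [0, 0, 0]], [[0, 0, -0.003], [0, 0, 0]]]'

```text
time_s: 7.68
position: [0.5029, 0.1342, 0.1665]
tcp_rot: [[0.984, -0.0, 0.18], [-0.18, -0.0, 0.984], [-0.0, -1.0, -0.0]]
force: [-0.1, 0.5, -1.6]
opening: 0.113
```

play_rows --commands '[[[0, 0, -0.001], [0, 0, 0]], [[0, 0, -0.002], [0, 0, 0]], [[0, 0, -0.003], [0, 0, 0]], [[0, 0, -0.003], [0, 0, 0]]]'

```text
time_s: 8.18
position: [0.5029, 0.1342, 0.1634]
tcp_rot: [[0.984, -0.0, 0.18], [-0.18, -0.0, 0.984], [-0.0, -1.0, -0.0]]
force: [0.1, 0.3, -1.3]
opening: 0.114
```

The crossbar has entered freely. Next I'll feel for the plunger.

play_rows --commands '[[[0, 0, -0.001], [0, 0, 0]], [[0, 0, -0.002], [0, 0, 0]], [[0, 0, -0.003], [0, 0, 0]], [[0, 0, -0.004], [0, 0, 0]], [[0, 0, -0.004], [0, 0, 0]]]'

```text
time_s: 8.8
position: [0.5029, 0.1342, 0.1594]
tcp_rot: [[0.984, -0.0, 0.18], [-0.18, -0.0, 0.984], [-0.0, -1.0, -0.0]]
force: [0.5, -0.5, 0.1]
opening: 0.112
```

play_rows --commands '[[[0, 0, -0.001], [0, 0, 0]], [[0, 0, -0.002], [0, 0, 0]], [[0, 0, -0.003], [0, 0, 0]], [[0, 0, -0.003], [0, 0, 0]]]'

```text
time_s: 9.3
position: [0.5029, 0.1342, 0.1564]
tcp_rot: [[0.984, -0.0, 0.18], [-0.18, 0.0, 0.984], [-0.0, -1.0, -0.0]]
force: [-0.4, -0.6, -1.5]
opening: 0.111
```

play_rows --commands '[[[0, 0, -0.001], [0, 0, 0]], [[0, 0, -0.002], [0, 0, 0]], [[0, 0, -0.003], [0, 0, 0]], [[0, 0, -0.003], [0, 0, 0]]]'

```text
time_s: 9.8
position: [0.503, 0.1342, 0.1538]
tcp_rot: [[0.984, 0.0, 0.18], [-0.18, -0.0, 0.984], [0.0, -1.0, 0.0]]
force: [-1.0, 0.4, 2.7]
opening: 0.117
```

play_rows --commands '[[[0, 0, -0.001], [0, 0, 0]], [[0, 0, -0.002], [0, 0, 0]], [[0, 0, -0.003], [0, 0, 0]], [[0, 0, -0.003], [0, 0, 0]]]'

```text
time_s: 10.3
position: [0.503, 0.1342, 0.1505]
tcp_rot: [[0.984, 0.0, 0.18], [-0.18, 0.0, 0.984], [0.0, -1.0, 0.0]]
force: [-1.5, -0.9, 4.3]
opening: 0.106
```

The plunger contact is at a TCP height of about 0.154-0.155, so the bottom should be near 0.138-0.139.

play_rows --commands '[[[0, 0, -0.001], [0, 0, 0]], [[0, 0, -0.002], [0, 0, 0]], [[0, 0, -0.003], [0, 0, 0]], [[0, 0, -0.004], [0, 0, 0]], [[0, 0, -0.005], [0, 0, 0]], [[0, 0, -0.006], [0, 0, 0]], [[0, 0, -0.007], [0, 0, 0]], [[0, 0, -0.008], [0, 0, 0]], [[0, 0, -0.008], [0, 0, 0]]]'

```text
time_s: 11.42
position: [0.503, 0.1343, 0.1427]
tcp_rot: [[0.984, 0.0, 0.18], [-0.18, 0.0, 0.984], [0.0, -1.0, 0.0]]
force: [-0.6, 0.4, 6.3]
opening: 0.113
```

play_rows --commands '[[[0, 0, -0.0005], [0, 0, 0]], [[0, 0, -0.001], [0, 0, 0]], [[0, 0, -0.0015], [0, 0, 0]], [[0, 0, -0.0015], [0, 0, 0]]]'

```text
time_s: 11.92
position: [0.503, 0.1342, 0.1413]
tcp_rot: [[0.984, 0.0, 0.18], [-0.18, 0.0, 0.984], [0.0, -1.0, 0.0]]
force: [-1.2, -0.8, 6.6]
opening: 0.109
```

play_rows --commands '[[[0, 0, -0.0005], [0, 0, 0]], [[0, 0, -0.001], [0, 0, 0]], [[0, 0, -0.001], [0, 0, 0]]]'

```text
time_s: 12.3
position: [0.5031, 0.1342, 0.1403]
tcp_rot: [[0.984, 0.0, 0.18], [-0.18, -0.0, 0.984], [0.0, -1.0, 0.0]]
force: [-2.3, 0.6, 7.0]
opening: 0.11
```

play_rows --commands '[[[0, 0, -0.0005], [0, 0, 0]], [[0, 0, -0.0005], [0, 0, 0]]]'

```text
time_s: 12.55
position: [0.5031, 0.1342, 0.1398]
tcp_rot: [[0.984, 0.0, 0.18], [-0.18, 0.0, 0.984], [0.0, -1.0, 0.0]]
force: [-1.7, 0.3, 7.4]
opening: 0.111
```

play_rows --commands '[[[0, 0, -0.0005], [0, 0, 0]], [[0, 0, -0.0005], [0, 0, 0]]]'

```text
time_s: 12.8
position: [0.5031, 0.1342, 0.1394]
tcp_rot: [[0.984, 0.0, 0.18], [-0.18, 0.0, 0.984], [0.0, -1.0, 0.0]]
force: [-1.9, 0.2, 7.0]
opening: 0.11
```

play_rows --commands '[[[0, 0, -0.0005], [0, 0, 0]], [[0, 0, -0.0005], [0, 0, 0]]]'

```text
time_s: 13.05
position: [0.5031, 0.1342, 0.1389]
tcp_rot: [[0.984, 0.0, 0.18], [-0.18, -0.0, 0.984], [0.0, -1.0, 0.0]]
force: [-1.6, -0.2, 7.3]
opening: 0.113
```

play_rows --commands '[[[0, 0, -0.0005], [0, 0, 0]], [[0, 0, -0.0005], [0, 0, 0]]]'

```text
time_s: 13.3
position: [0.5031, 0.1342, 0.1384]
tcp_rot: [[0.984, 0.0, 0.18], [-0.18, 0.0, 0.984], [0.0, -1.0, 0.0]]
force: [-1.1, 0.2, 6.9]
opening: 0.113
```

play_rows --commands '[[[0, 0, -0.0005], [0, 0, 0]], [[0, 0, -0.0005], [0, 0, 0]]]'

```text
time_s: 13.55
position: [0.5031, 0.1343, 0.1381]
tcp_rot: [[0.984, 0.0, 0.18], [-0.18, -0.0, 0.984], [0.0, -1.0, 0.0]]
force: [-2.0, -0.2, 9.1]
opening: 0.113
```

play_rows --commands '[[[0, 0, -0.0004], [0, 0, 0]], [[0, 0, -0.0004], [0, 0, 0]]]'

```text
time_s: 13.8
position: [0.5031, 0.1343, 0.1381]
tcp_rot: [[0.984, 0.001, 0.18], [-0.18, 0.0, 0.984], [0.001, -1.0, 0.0]]
force: [-3.0, 0.0, 11.9]
opening: 0.113
```

Hard bottom confirmed: z holds at 0.1381 while the force climbs. I'll back off about 0.5 mm and start the clockwise turn.

play_rows --commands '[[[0, 0, 0.001], [0, 0, 0]], [[0, 0, 0.001], [0, 0, -0.06]], [[0, 0, 0.001], [0, 0, -0.14]], [[0, 0, 0.001], [0, 0, -0.22]], [[0, 0, 0.001], [0, 0, -0.3]], [[0, 0, 0.001], [0, 0, -0.3]]]'

```text
time_s: 14.55
position: [0.5032, 0.1343, 0.1385]
tcp_rot: [[0.886, 0.001, 0.463], [-0.463, 0.0, 0.886], [0.001, -1.0, 0.0]]
force: [-1.6, 0.2, 6.5]
opening: 0.118
```

```bash
python3 -c "
from h import *
s=read_state();print(s['position'],s['force'],s['moment'],np.degrees(np.arctan2(s['tcp_rot'][1,0],s['tcp_rot'][0,0])))"
```

```text
[0.50317139 0.13434426 0.13854801] [-1.56446062  0.15129469  6.47869389] [ 0.00738758  0.21735387 -0.01574483] -27.58267080512356
```

play_rows --commands '[[[0, 0, 0], [0, 0, -0.1]], [[0, 0, 0], [0, 0, -0.2]], [[0, 0, 0], [0, 0, -0.3]], [[0, 0, 0], [0, 0, -0.4]], [[0, 0, 0], [0, 0, -0.5]], [[0, 0, 0], [0, 0, -0.6]], [[0, 0, 0], [0, 0, -0.65]], [[0, 0, 0], [0, 0, -0.65]]]'

```text
time_s: 15.55
position: [0.5031, 0.1344, 0.1385]
tcp_rot: [[0.425, 0.001, 0.905], [-0.905, 0.0, 0.425], [-0.0, -1.0, 0.001]]
force: [-1.1, 0.7, 6.9]
opening: 0.109
```

play_rows --commands '[[[0, 0, 0], [0, 0, -0.1]], [[0, 0, 0], [0, 0, -0.2]], [[0, 0, 0], [0, 0, -0.3]], [[0, 0, 0], [0, 0, -0.4]], [[0, 0, 0], [0, 0, -0.45]], [[0, 0, 0], [0, 0, -0.5]], [[0, 0, 0], [0, 0, -0.5]]]'

```text
time_s: 16.42
position: [0.5031, 0.1344, 0.1385]
tcp_rot: [[-0.06, 0.001, 0.998], [-0.998, 0.0, -0.06], [-0.0, -1.0, 0.001]]
force: [-0.9, -0.1, 7.6]
opening: 0.115
```

```bash
python3 -c "
from h import *
s=read_state();print(s['position'],s['force'],s['moment'],np.degrees(np.arctan2(s['tcp_rot'][1,0],s['tcp_rot'][0,0])))"
```

```text
[0.50309092 0.13441789 0.13853482] [-0.88264999 -0.07400278  7.63220768] [0.07150241 0.283688   0.04464554] -93.46613469209332
```

play_rows --commands '[[[0, 0, 0], [0, 0, -0.06]], [[0, 0, 0], [0, 0, -0.121]], [[0, 0, 0], [0, 0, -0.121]]]'

```text
time_s: 16.8
position: [0.5031, 0.1344, 0.1385]
tcp_rot: [[-0.181, 0.0, 0.984], [-0.984, 0.0, -0.181], [-0.0, -1.0, 0.0]]
force: [-1.0, 0.5, 7.6]
opening: 0.109
```

play_rows --commands '[[[0, 0, 0.001], [0, 0, 0]], [[0, 0, 0.002], [0, 0, 0]], [[0, 0, 0.003], [0, 0, 0]], [[0, 0, 0.004], [0, 0, 0]], [[0, 0, 0.004], [0, 0, 0]]]'

```text
time_s: 17.42
position: [0.503, 0.1344, 0.1424]
tcp_rot: [[-0.18, 0.0, 0.984], [-0.984, 0.0, -0.18], [-0.0, -1.0, 0.0]]
force: [-0.0, 1.0, 6.6]
opening: 0.113
```

play_rows --commands '[[[0, 0, 0.001], [0, 0, 0]], [[0, 0, 0.002], [0, 0, 0]], [[0, 0, 0.003], [0, 0, 0]], [[0, 0, 0.004], [0, 0, 0]], [[0, 0, 0.004], [0, 0, 0]]]'

```text
time_s: 18.05
position: [0.5031, 0.1344, 0.1463]
tcp_rot: [[-0.18, 0.0, 0.984], [-0.984, 0.0, -0.18], [-0.0, -1.0, 0.0]]
force: [-1.9, 1.1, 5.8]
opening: 0.112
```

play_rows --commands '[[[0, 0, 0.001], [0, 0, 0]], [[0, 0, 0.002], [0, 0, 0]], [[0, 0, 0.003], [0, 0, 0]], [[0, 0, 0.004], [0, 0, 0]], [[0, 0, 0.004], [0, 0, 0]]]'

```text
time_s: 18.68
position: [0.503, 0.1343, 0.1502]
tcp_rot: [[-0.18, 0.0, 0.984], [-0.984, 0.0, -0.18], [-0.0, -1.0, 0.0]]
force: [-0.1, 2.4, 4.1]
opening: 0.118
```

play_rows --commands '[[[0, 0, 0.0005], [0, 0, 0]], [[0, 0, 0.001], [0, 0, 0]], [[0, 0, 0.0015], [0, 0, 0]], [[0, 0, 0.0015], [0, 0, 0]]]'

```text
time_s: 19.18
position: [0.503, 0.1343, 0.1517]
tcp_rot: [[-0.18, 0.0, 0.984], [-0.984, 0.0, -0.18], [-0.0, -1.0, 0.0]]
force: [0.1, 1.2, 2.6]
opening: 0.111
```

play_rows --commands '[[[0, 0, 0.0005], [0, 0, 0]], [[0, 0, 0.0005], [0, 0, 0]]]'

```text
time_s: 19.42
position: [0.503, 0.1343, 0.1521]
tcp_rot: [[-0.18, 0.0, 0.984], [-0.984, 0.0, -0.18], [-0.0, -1.0, 0.0]]
force: [0.1, 1.8, 2.4]
opening: 0.117
```

play_rows --commands '[[[0, 0, 0.0005], [0, 0, 0]], [[0, 0, 0.0005], [0, 0, 0]]]'

```text
time_s: 19.68
position: [0.5029, 0.1343, 0.1522]
tcp_rot: [[-0.18, -0.0, 0.984], [-0.984, 0.0, -0.18], [-0.0, -1.0, -0.0]]
force: [1.0, 2.2, -2.4]
opening: 0.113
```

At 14.1 mm above bottom the stud has met the groove roof, so it is seated in the detent. I'll unload, open the gripper and retreat upward.

play_rows --commands '[[[0, 0, -0.0004], [0, 0, 0]], [[0, 0, -0.0004], [0, 0, 0]]]'

```text
time_s: 19.92
position: [0.503, 0.1343, 0.1522]
tcp_rot: [[-0.18, -0.0, 0.984], [-0.984, 0.0, -0.18], [-0.0, -1.0, -0.0]]
force: [1.2, 1.6, -0.5]
opening: 0.115
```

play_rows --commands '[[[0, 0, 0], [0, 0, 0]], [[0, 0, 0], [0, 0, 0]], [[0, 0, 0], [0, 0, 0]], [[0, 0, 0], [0, 0, 0]], [[0, 0, 0], [0, 0, 0]], [[0, 0, 0], [0, 0, 0]]]' --gripper 0.05

```text
time_s: 20.68
position: [0.5029, 0.1342, 0.1522]
tcp_rot: [[-0.18, -0.0, 0.984], [-0.984, -0.0, -0.18], [0.0, -1.0, -0.0]]
force: [-0.0, -0.2, 0.4]
opening: 0.565
```

play_rows --commands '[[[0, 0, 0.01], [0, 0, 0]], [[0, 0, 0.025], [0, 0, 0]], [[0, 0, 0.045], [0, 0, 0]], [[0, 0, 0.07], [0, 0, 0]], [[0, 0, 0.1], [0, 0, 0]], [[0, -0.04, 0.12], [0, 0, 0]], [[0, -0.09, 0.12], [0, 0, 0]], [[0, -0.14, 0.12], [0, 0, 0]], [[0, -0.18, 0.12], [0, 0, 0]], [[0, -0.2, 0.12], [0, 0, 0]]]'

```text
time_s: 21.92
position: [0.5032, -0.068, 0.2736]
tcp_rot: [[-0.182, 0.002, 0.983], [-0.983, -0.001, -0.182], [0.001, -1.0, 0.002]]
force: [-0.3, -0.1, -0.5]
opening: 0.573
```

Run:
```python
from h import *
from m import rect
s=read_state();print(s["position"],s["force"])
a=capture("top");b=capture("scene")
for c,u0 in((a,(slice(190,290),slice(240,340))),(b,(slice(90,200),slice(250,350)))):
    W=cloud(c)[u0];m=(W[...,2]>.125)&(W[...,2]<.18)&(np.hypot(W[...,0]-.503,W[...,1]-.1335)<.035);print(m.sum(),rect(W[m]) if m.sum()>5 else 0,np.percentile(W[m][:,2],[50,98]) if m.sum() else 0)
cv2.imwrite("pics/g.png",np.hstack([cv2.resize(a["frame"][190:310,230:510],(400,300)),cv2.resize(b["frame"][80:350,70:430],(400,300))])[:,:,::-1])
```

```text
[ 0.50316955 -0.0679524   0.27363953] [-0.34441888 -0.13056725 -0.50121992]
107 (array([503.8, 133. ]), array([10.8, 36. ]), 77.4) [0.15466477 0.15906799]
192 (array([505. , 132.2]), array([12.3, 37.2]), 80.9) [0.14369186 0.15561071]
```

View pics/g.png

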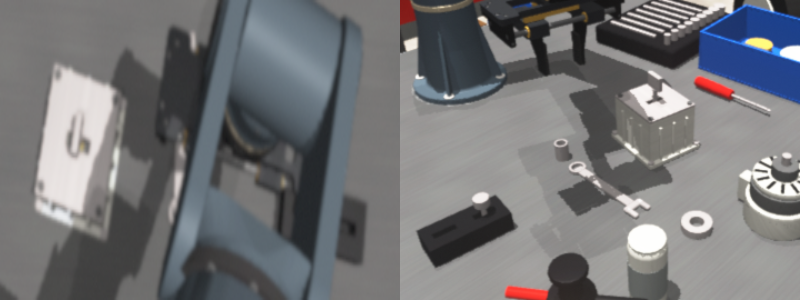

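The wing stands locked across the slot, with its long side along the housing's x. Its top is at about 0.155 m, as expected for the detent. The plug and the other parts haven't moved.

```bash
python3 -c "
from rig import *
print(hand_in())"
```

```text
the job is handed in; nothing more can be done
None
```

The fastener is locked in the gearbox panel and released, and the job was handed in at about 22 s of the 72 s allowed.

- **Insertion:** I lifted the fastener from the rack and lowered its crossbar freely through the slot. It met the plunger about 16 mm above the bottom. At the hard bottom the height stopped changing while the reading rose to 11.9 N, the highest force seen; forces were read only at the end of each move.
- **Locking:** I turned it 90° clockwise, about 0.5 mm above the bottom, with no noticeable resisting torque. It then rose with the spring until it met the groove roof 14.1 mm above bottom, where 14 mm is expected. I unloaded it before opening the gripper.
- **Last checks:** The cameras show the wing's long side across the slot, along the housing's x, to within about 3° in the top view. Its top is at about 0.155 m, matching the detent. The plug is still in the rack, the wrench, socket, bearing, screwdriver and can look undisturbed, and the arm is clear of everything.

No check failed. The two cameras differ by 1–2 mm in position and about 3 mm in wing-top height. The position difference is within the stated calibration error, and the wing-top readings are rough depth-camera values.

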